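# Sieve the small nuts out of the washed shaker hardware

### The job

The nuts of the shaker platform have been washed together. Lift the sieve out of its drip tray by its handle without jolting it, set it level on the ring of the retort stand and, keeping hold of it, shake it side to side with its underside bearing lightly on the ring all the while (the ring's clamp slips if you lean on it with more than about 2 kg) until all five small nuts have dropped through into the tub. Then put the sieve, with the three large nuts still in it, back flat in the drip tray, and let go; leave the beaker and the pipette that stand and lie between where they are.

Things in the scene. Friction and masses are not known exactly. Their poses are not given: they have to be found in the camera images.
- sieve: square sheet-steel sieve, 160 x 160 mm outside (166 mm along its x over the handle straps), walls 40 mm high and 3 mm thick, 0.36 to 0.5 kg empty plus 0.25 kg of nuts. Origin at the centre of the flat underside, z up. A fixed bridge handle runs along its x axis over the middle
- sieve_grip (a point): middle of the sieve's handle, 100 mm above the underside on its centre line, to be gripped from above: a bar 16 mm wide (along the sieve's y), 18 mm high, 96 mm long (along its x)
- sieve_floor (a point): centre of the sieve floor's upper face, 3 mm above the underside. The floor has seven 24 mm square openings, centres (x, y) in mm: (-38, 0), (0, 0), (38, 0), (-19, 36), (19, 36), (-19, -36), (19, -36). Shaking along the sieve's y (across the handle) carries every nut over openings; nuts slide only when it accelerates by more than 1.7 to 2.6 m/s2
- tray: shallow square steel drip tray, fixed, 210 x 210 mm outside, 202 mm inside, rim 15 mm high; origin at the centre of its underside, floor 3 mm above. The sieve starts in it and goes back in it, within 20 mm of its centre and square to it (within about 0.2 rad) so that it lies flat inside the rim
- stand: retort stand, fixed: grey base plate 8 mm thick, 200 mm wide; upright 12 mm rod, 308 mm tall, 140 mm from the ring's axis along the stand's +x; on it a clamped boss head, 30 mm, that carries a level support ring of 10 mm round steel bar, 134 mm inside, 154 mm outside. Origin on the bench under the ring's centre
- ring_axis (a point): point on the base plate (8 mm above the bench) under the ring's centre, where the sieve's centre goes; 12 mm either side still lies on the ring. The ring's height is not measured: its upper edge is anywhere from 101 to 141 mm above the bench. The ring gives 0.13 mm per N; its clamp slips down the rod under about 30 N
- tub: loose white plastic tub, 170 x 170 mm, 60 mm high, 4 mm walls, standing on the stand's base plate under the ring; origin at the centre of its underside
- small0: small hexagon nut, plain steel, 17 mm across flats, 19.6 mm across corners, 8 mm high, 11.5 g; origin at the centre of its underside, z along its bore; starts lying flat on the solid metal between the sieve's openings, on which it slides easily (friction about 0.2)
- small1: small hexagon nut, plain steel, 17 mm across flats, 19.6 mm across corners, 8 mm high, 11.5 g; origin at the centre of its underside, z along its bore; starts lying flat on the solid metal between the sieve's openings, on which it slides easily (friction about 0.2)
- small2: small hexagon nut, plain steel, 17 mm across flats, 19.6 mm across corners, 8 mm high, 11.5 g; origin at the centre of its underside, z along its bore; starts lying flat on the solid metal between the sieve's openings, on which it slides easily (friction about 0.2)
- small3: small hexagon nut, plain steel, 17 mm across flats, 19.6 mm across corners, 8 mm high, 11.5 g; origin at the centre of its underside, z along its bore; starts lying flat on the solid metal between the sieve's openings, on which it slides easily (friction about 0.2)
- small4: small hexagon nut, plain steel, 17 mm across flats, 19.6 mm across corners, 8 mm high, 11.5 g; origin at the centre of its underside, z along its bore; starts lying flat on the solid metal between the sieve's openings, on which it slides easily (friction about 0.2)
- large0: large hexagon nut, plain steel, 30 mm across flats, 34.6 mm across corners, 16 mm high, 64 g; origin at the centre of its underside; too big for the openings; starts lying in the sieve
- large1: large hexagon nut, plain steel, 30 mm across flats, 34.6 mm across corners, 16 mm high, 64 g; origin at the centre of its underside; too big for the openings; starts lying in the sieve
- large2: large hexagon nut, plain steel, 30 mm across flats, 34.6 mm across corners, 16 mm high, 64 g; origin at the centre of its underside; too big for the openings; starts lying in the sieve
- beaker: bystander: small glass beaker, 52 mm wide, 65 mm high; origin at the centre of its underside
- pipette: bystander: pipette lying on the bench along its x axis, 260 mm long, 26 mm thick; origin under its middle
There are look-alikes about, which are no part of the job. Of the things like the sieve, leave any that is orange or purple; of the rest the larger one is meant.

How it is judged:
By the outcome, as a careful person would: the job done as asked, in the order asked, and still so for the second after the job is handed in, with the robot touching nothing.
It also fails if it takes over 67 s, if anything falls off the work surface, if the arm or the gripper's body presses on something with over 40 N, if the wrist force passes 120 N, or if a joint passes its speed limit or range.

### The arm

A 6-joint arm with a two-finger parallel gripper is mounted at the origin on the work surface. World frame = base frame: x ahead of the robot, y to its left, z up, the work surface at z = 0. Lengths are in mm, angles in degrees, forces in N, time in s.
With the tool pointing down it reaches from about 350 to 850 mm from the base axis. Payload 8.1 kg.
Tool frame: the origin (TCP) lies at the very end of the fingers, on their centre line; the grasp point (between the pads) lies 19 mm behind it (pinch_z is the z of the grasp point in the tool frame, in mm); z points along the fingers, y is the direction in which the jaws open and shut (so a half turn about z gives the same grasp; the last joint's range is limited). The gripper opens to 85 mm and grips with 20 to 120 N. Pads are 22 mm wide; open, the fingers measure 114 mm over their backs; the gripper's body (76 mm by 85 mm) begins 54 mm behind the grasp point. The pads swing forward as they close: fully open they stand 13 mm farther back than shut.
Start: joints at [60.825, 7.471, 85.268, -0, 87.261, -4.893], TCP at [246.716, 546.934, 231.292] pointing down, gripper open.
Joint ranges: [-169.43, 169.43], [-51.17, 129.36], [1.28, 143.12], [-76.62, 256.62], [0, 156.53], [-152.29, 152.29]. Speed limits (degrees/s): [136.94, 136.94, 159.86, 180, 180, 180].

### API

Orientations are given as [roll, pitch, yaw] about the fixed x, y, z axes, in that order (R = Rz(yaw) Ry(pitch) Rx(roll)).
In Python, from bench import * gives the robot as it stands.
- The arm moves only by the shell command python3 -m creep 'ROWS' [FORCE]. ROWS is a JSON object of lists of equal length, an entry for each row: "translation": the shift along the tool's x, y, z in mm, a list of three; "rotation": the turn, a rotation vector about the tool's x, y, z in rad, a list of three; "claw": the finger opening in mm, from 0 to 85.4. In form: {"translation": [[dx, dy, dz], ...], "rotation": [[ax, ay, az], ...], "claw": [claw, ...]}. A call has 1 to 10 rows; each row shifts and turns the commanded pose from where the row before left it, along the tool's axes as they then stand; what a row does not reach is not made up. A row lasts 1/10 s, in which the tool goes at most 50 mm and 8.59 degrees, less where a joint would pass 70% of its speed; a pose out of reach is approached as far as the arm can. A call is refused whole if a number of a shift passes 50 or a number of a turn 0.15, either way. A call with a gripper value outside its range is refused whole. The fingers move at their own pace and stop on an object; FORCE is the grip in N (left out, the last holds). Time passes only in rows, so rows that do not move let the fingers close. It gives the time, the measured TCP pose, the force and the opening at its end, in the units of the state.
- sense(): the state, without advancing time (a new reading comes with each control period).
- snapshot(name): name is "side" or "top" or "wrist"; returns a dict with "frame" (400x640x3 uint8, red, green, blue), "intrinsics" (3x3 intrinsics, pixels), "extrinsics" (4x4, takes a point from camera to world coordinates). Camera axes: x right, y up, looking along -z (the intrinsics and any distortion apply to the point x, -y, -z); pixel columns grow to the right and rows downward; lengths in mm; the calibration is good to about 2 mm. A picture is of the moment at which its call begins. There is no depth.
- hand_in(): hands the job in, once; it reports no verdict.
The state is a dict: "time": time; "joint_pos": joint angles; "qd": joint speeds; "joint_efforts": joint torques, N m; "tool_pos": TCP position; "tcp_rot": TCP orientation; "ft_force": force on the tool from outside, world axes, zero at the start; "wrist_torque": the same for the moment, N m; "finger_gap": finger opening in mm.
Only numpy, scipy, OpenCV 4.12 (cv2) and the standard library are available. Lean on these libraries where they do the work, as an engineer would, in place of code of your own. Each camera call takes 0.05 s, during which the arm holds its last target.

## Working session

There is one attempt and no reset: what is moved stays moved. The work goes in short steps, Python scripts to look and compute and a shell command to move; the robot and the scene stay as the last step left them, time stands still between calls to the robot, and variables do not carry over. Pictures are saved under pics/ and viewed, and the job is handed in when it is done.

```bash
ls; mkdir -p pics; python3 - <<'E'
from bench import *
import cv2
print(sense())
for n in ("side","top","wrist"):
    s=snapshot(n); cv2.imwrite(f"pics/{n}0.png",s["frame"][:,:,::-1])
    print(n,s["intrinsics"],s["extrinsics"])
E
```

```text
pics
{'time': 0.0, 'joint_pos': array([ 6.08284019e+01,  7.51577310e+00,  8.53310572e+01, -4.88448141e-04,
        8.72623517e+01, -4.89164459e+00]), 'qd': array([-0.00423677,  0.05734667,  0.04630683, -0.11457211, -0.00436589,
        0.07697109]), 'joint_efforts': array([ 1.77841426e-03, -5.69414377e+01, -5.00543153e+01, -3.38093532e-04,
        1.53535686e-02,  9.25244308e-05]), 'tool_pos': array([246.40775561, 546.44344522, 230.22047472]), 'tcp_rot': array([-1.79891174e+02, -8.82405142e-03,  1.55720062e+02]), 'ft_force': array([1.52575071, 0.41151592, 0.54326836]), 'wrist_torque': array([ 0.04815209, -0.03115303,  0.02774321]), 'finger_gap': 85.5052638428741}
side [[472.90165828   0.         316.4586189 ]
 [  0.         472.90165828 200.05857476]
 [  0.           0.           1.        ]] [[ 9.13786841e-01  2.72372744e-01 -3.01341498e-01  5.66551152e+01]
 [-4.06076594e-01  6.30400804e-01 -6.61586446e-01 -7.98684876e+02]
 [ 9.76780739e-03  7.26916718e-01  6.86656155e-01  1.00292586e+03]
 [ 0.00000000e+00  0.00000000e+00  0.00000000e+00  1.00000000e+00]]
top [[398.62205743   0.         322.28700259]
 [  0.         398.62205743 206.92356097]
 [  0.           0.           1.        ]] [[ 2.05445644e-02  9.98584345e-01 -4.90635033e-02  4.10991897e+02]
 [-9.99671488e-01  2.12695851e-02  1.43010467e-02  6.23691203e+01]
 [ 1.53243617e-02  4.87535766e-02  9.98693273e-01  9.54044791e+02]
 [ 0.00000000e+00  0.00000000e+00  0.00000000e+00  1.00000000e+00]]
wrist [[277.56535638   0.         317.99031577]
 [  0.         277.56535638 194.7195789 ]
 [  0.           0.           1.        ]] [[ 4.11622514e-01 -8.62675177e-01 -2.93868073e-01  1.71662653e+02]
 [ 9.11352987e-01  3.89060717e-01  1.34415369e-01  5.80797101e+02]
 [-1.62427927e-03 -3.23145938e-01  9.46347750e-01  3.73172127e+02]
 [ 0.00000000e+00  0.00000000e+00  0.00000000e+00  1.00000000e+00]]
```

View pics/top0.png

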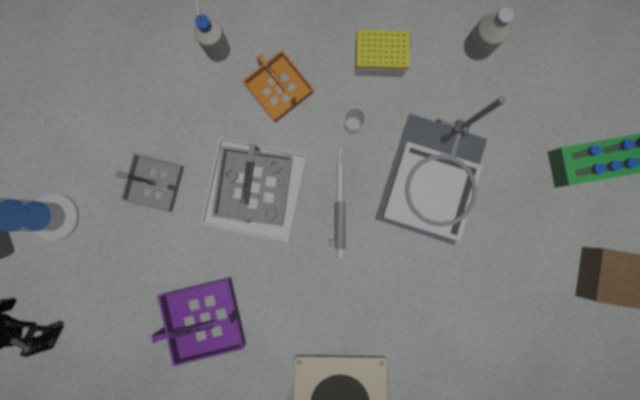

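View pics/side0.png

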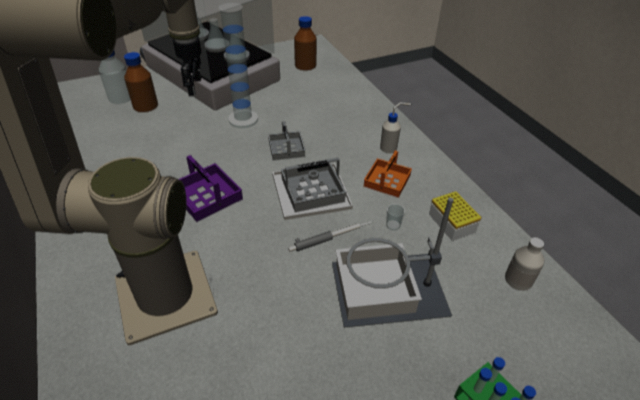

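View pics/wrist0.png

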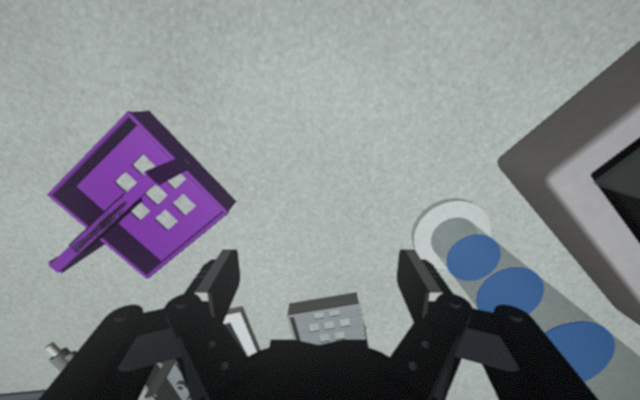

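Four sieve-like things in the top view: orange (280,85), purple (200,320), a small grey one (152,183), and a grey one in the white tray (252,187). After leaving out orange and purple, the larger grey one, in the tray and holding nuts, is meant. I'll confirm it in a crop.

```bash
python3 - <<'E'
import cv2
t=cv2.imread("pics/top0.png"); s=cv2.imread("pics/side0.png")
cv2.imwrite("pics/c1.png",cv2.resize(t[130:250,110:320],None,fx=3.8,fy=3.8,interpolation=cv2.INTER_CUBIC))
cv2.imwrite("pics/c2.png",cv2.resize(t[90:250,360:520],None,fx=3.7,fy=3.7,interpolation=cv2.INTER_CUBIC))
cv2.imwrite("pics/c3.png",cv2.resize(s[140:330,260:470],None,fx=3.1,fy=3.1,interpolation=cv2.INTER_CUBIC))
E
```

```text
(no output)
```

View pics/c1.png

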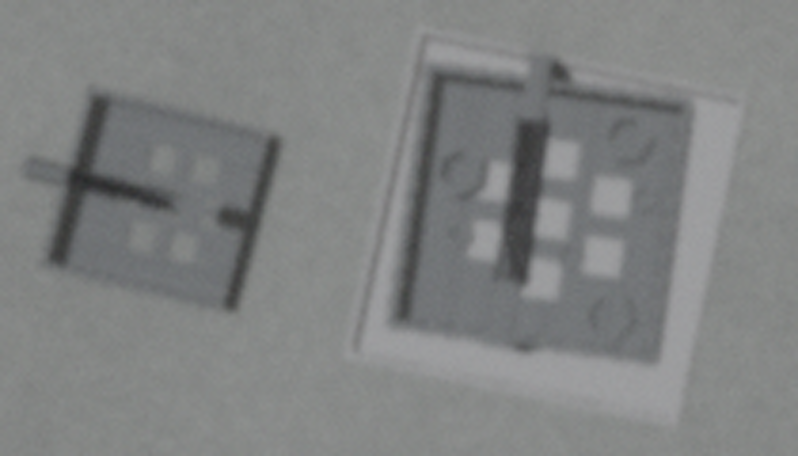

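View pics/c2.png

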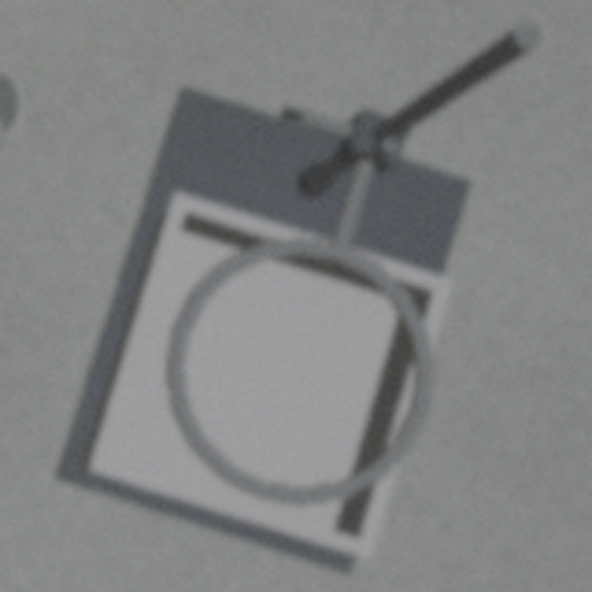

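View pics/c3.png

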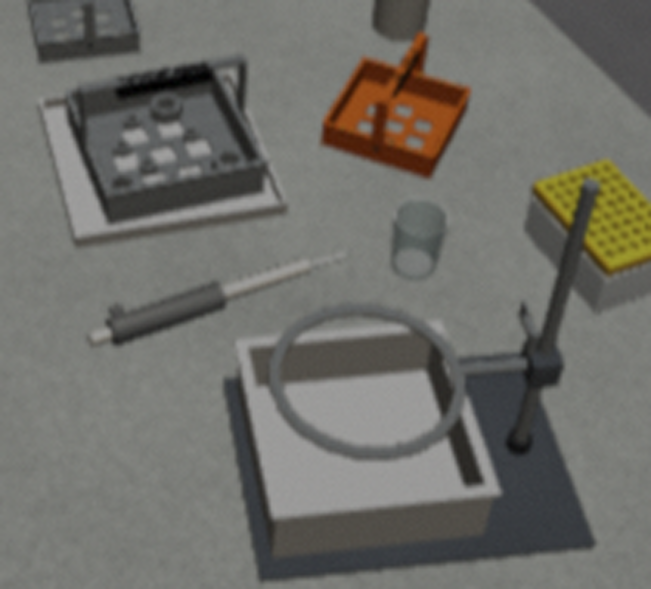

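The crop shows the target clearly. The tray sieve has seven openings and three large nuts, and it is larger than the plain grey one with four openings. Next I measure its pose and the ring's.

```bash
cat > h.py <<'E'
import numpy as np, cv2
from scipy.optimize import least_squares
def proj(s,P):
    P=np.atleast_2d(P).astype(float); E=s["extrinsics"]; K=s["intrinsics"]
    c=(P-E[:3,3])@E[:3,:3]; c=np.c_[c[:,0],-c[:,1],-c[:,2]]
    q=c@K.T; return q[:,:2]/q[:,2:]
def ray(s,uv,z):
    E=s["extrinsics"]; K=s["intrinsics"]; d=np.linalg.solve(K,[uv[0],uv[1],1]); d=E[:3,:3]@[d[0],-d[1],-d[2]]
    o=E[:3,3]; return o+d*(z-o[2])/d[2]
OP=np.array([(-38,0),(0,0),(38,0),(-19,36),(19,36),(-19,-36),(19,-36)],float)
def place(pose,pts):
    x,y,a=pose; c,s=np.cos(a),np.sin(a); pts=np.asarray(pts,float)
    return np.c_[x+c*pts[:,0]-s*pts[:,1], y+s*pts[:,0]+c*pts[:,1], pts[:,2]]
E
python3 - <<'E'
from h import *
from bench import *
T=snapshot("top");S=snapshot("side")
# sieve openings top
c=lambda p:(np.array(p)/3.8+[110,130])
obs=np.array([c(p) for p in [(541,279),(552,219),(562,160),(602,257),(612,196)]])
# sieve x up in image(world +x): order -38,0,38 ; right column = -y world
mod=np.array([(-38,0),(0,0),(38,0),(-19,-36),(19,-36)],float)
m3=np.c_[mod,np.full(5,6)]
f=lambda p:(proj(T,place(p,m3))-obs).ravel()
r=least_squares(f,[450,250,0]); print("sieve top",r.x[:2],np.degrees(r.x[2]),r.fun.round(1))
# ring: ellipse fit of centre in both views
ct=np.array([[171,360],[300,490],[432,380],[320,243],[205,275],[205,460],[395,460],[405,285]])/3.7+[360,90]
cs=np.array([[276,375],[365,452],[462,380],[360,308],[300,330],[300,425],[440,430],[420,325]])/3.1+[260,140]
th=np.linspace(0,2*np.pi,200)
def g(p):
    C=np.c_[p[0]+72*np.cos(th),p[1]+72*np.sin(th),np.full(200,p[2])]
    o=[]
    for s,pts in((T,ct),(S,cs)):
        q=proj(s,C)
        for a in pts:
            d=q-a; i=np.argmin((d**2).sum(1)); n=q[(i+1)%200]-q[i-1]; n=np.array([n[1],-n[0]])/np.hypot(*n); o.append(d[i]@n)
    return np.array(o)
r2=least_squares(g,[420,-200,110],diff_step=1e-3); print("ring centreline",r2.x,r2.fun.round(1))
for nm,s,off,k in(("top",T,(110,130),3.8),("top",T,(360,90),3.7),("side",S,(260,140),3.1)):
    print(nm)
    pass
def draw(s,name,box,k):
    im=cv2.resize(s["frame"][:,:,::-1],None,fx=k,fy=k,interpolation=cv2.INTER_CUBIC)
    def poly(P,col): cv2.polylines(im,[np.round((proj(s,P)+.5)*k).astype(int)],True,col,1)
    sq=lambda h,z:np.array([(-h,-h,z),(h,-h,z),(h,h,z),(-h,h,z)])
    poly(place(r.x,sq(80,43)),(0,0,255))
    for o in OP: poly(place(r.x,sq(12,6)+np.r_[o,0]),(0,255,0))
    poly(place(r.x,[(-48,-8,112),(48,-8,112),(48,8,112),(-48,8,112)]),(0,255,255))
    for rr in(67,77): poly(np.c_[r2.x[0]+rr*np.cos(th),r2.x[1]+rr*np.sin(th),np.full(200,r2.x[2])],(255,0,0))
    x0,y0,x1,y1=[int(v*k) for v in box]; cv2.imwrite(name,im[y0:y1,x0:x1])
draw(T,"pics/d1.png",(190,90,520,260),2.4)
draw(S,"pics/d2.png",(260,140,470,330),3.1)
E
```

```text
sieve top [500.38132347 209.88209712] -7.616967394703485 [ 0.1 -0.1 -0.2 -0.1 -0.3 -0.3  0.3  0.1  0.2  0.4]
ring centreline [ 495.43850473 -201.25178049  117.41777871] [ 1.5 -0.6  1.5 -0.   1.9  2.7  1.5  2.  -0.2 -0.   0.1 -0.2 -1.2  0.3
 -0.6 -0.4]
top
top
side
```

View pics/d1.png

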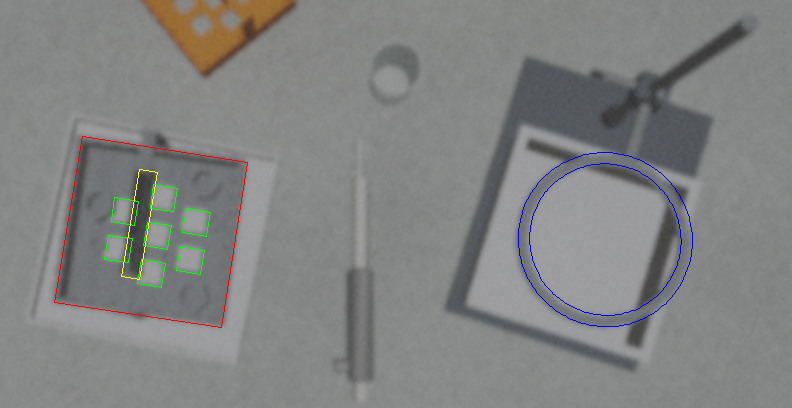

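View pics/d2.png

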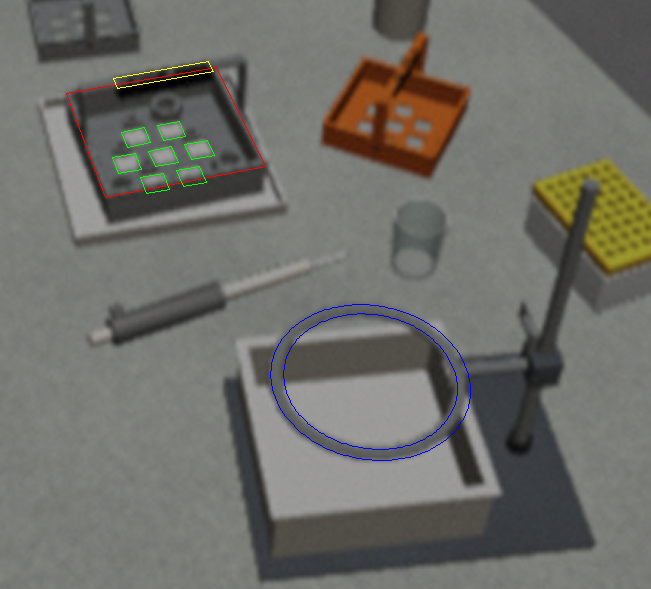

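```bash
python3 -m creep '{"translation":[[0,0,0],[0,0,0],[-20,-20,0],[-36,-36,0],[-40,-40,0],[-40,-40,0],[-40,-40,0],[-40,-40,0],[-40,-40,0],[-30,-30,0]],"rotation":[[0,0,-0.146],[0,0,-0.146],[0,0,0],[0,0,0],[0,0,0],[0,0,0],[0,0,0],[0,0,0],[0,0,0],[0,0,0]],"claw":[85,85,85,85,85,85,85,85,85,85]}' 60
python3 - <<'E'
from h import *
from bench import *
W=snapshot("wrist");T=snapshot("top"); s=sense(); print(s["tool_pos"],s["tcp_rot"],s["ft_force"],s["time"])
cv2.imwrite("pics/w1.png",W["frame"][:,:,::-1]); 
c=np.array([(422,28),(742,98),(680,425),(352,355)])/3.8+[110,130]
m=np.array([(105,105,15),(105,-105,15),(-105,-105,15),(-105,105,15)])
r=least_squares(lambda p:(proj(T,place(p,m))-c).ravel(),[500,200,-.2]);print("tray",r.x[:2],np.degrees(r.x[2]),r.fun.round(1))
im=W["frame"][:,:,::-1].copy(); p=(500.4,209.9,np.radians(-7.6))
P=lambda q,col:cv2.polylines(im,[np.round(proj(W,q)).astype(int)],True,col,1)
P(place(p,[(-48,-8,112),(48,-8,112),(48,8,112),(-48,8,112)]),(0,255,255))
P(place(p,[(-80,-80,43),(80,-80,43),(80,80,43),(-80,80,43)]),(0,0,255))
for o in OP: P(place(p,np.array([(-12,-12,6),(12,-12,6),(12,12,6),(-12,12,6)])+np.r_[o,0]),(0,255,0))
P(place(r.x,m),(255,0,0))
cv2.imwrite("pics/w1d.png",im)
E
```

```text
time: 1.25
tool_pos: [473.3, 250.4, 231.4]
tcp_rot: [-180.0, 0.0, 172.4]
ft_force: [0.3, -0.2, -0.5]
finger_gap: 84.6
[474.77241041 248.35996781 231.20533869] [-1.79918106e+02  6.64721209e-02  1.72133716e+02] [-1.341268   -0.26256698  0.40230163] 1.35
tray [495.19260951 209.44261852] -10.344301818101751 [-0.7 -0.2  1.9 -0.8  0.2  0.2 -1.4  0.7]
```

View pics/w1d.png

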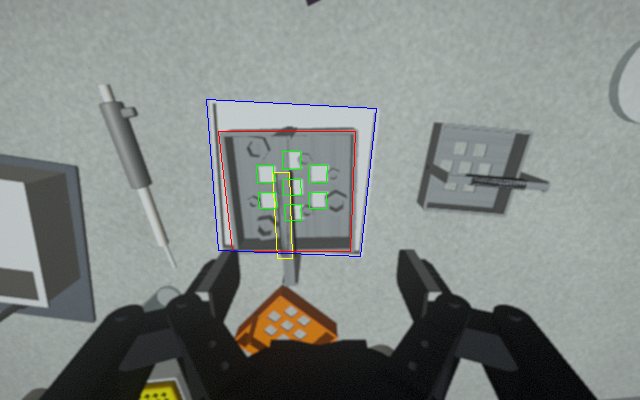

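```bash
python3 -m creep '{"translation":[[-10,-12,8],[-10,-12,10],[-10,-10,10],[0,0,10],[0,0,0]],"rotation":[[0,0,0],[0,0,0],[0,0,0],[0,0,0],[0,0,0]],"claw":[85,85,85,85,85]}'
python3 - <<'E'
from h import *
from bench import *
W=snapshot("wrist");s=sense(); print(s["tool_pos"],s["tcp_rot"],s["time"])
im=W["frame"][:,:,::-1]
k=3.2
im=cv2.resize(im,None,fx=k,fy=k,interpolation=cv2.INTER_CUBIC)
p=(500.4,209.9,np.radians(-7.6))
P=lambda q,col:cv2.polylines(im,[np.round(k*(.5+proj(W,q))).astype(int)],True,col,1)
P(place(p,[(-48,-8,112),(48,-8,112),(48,8,112),(-48,8,112)]),(0,255,255))
P(place(p,[(-80,-80,43),(80,-80,43),(80,80,43),(-80,80,43)]),(0,0,255))
for o in OP: P(place(p,np.array([(-12,-12,6),(12,-12,6),(12,12,6),(-12,12,6)])+np.r_[o,0]),(0,255,0))
cv2.imwrite("pics/w2d.png",im[int(k*110):int(k*297),int(k*200):int(k*450)])
E
```

```text
time: 1.85
tool_pos: [496.0, 214.7, 190.6]
tcp_rot: [-179.9, -0.2, 172.4]
ft_force: [0.1, -0.7, 0.2]
finger_gap: 85.0
[496.33457963 215.12415818 191.72157722] [-1.79946491e+02 -1.52238207e-01  1.72463833e+02] 1.9
```

View pics/w2d.png

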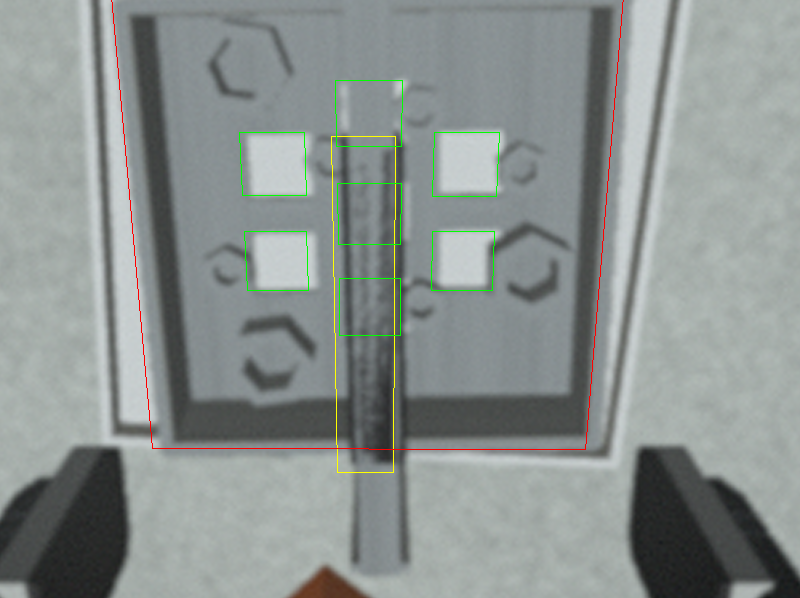

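```bash
python3 -m creep '{"translation":[[-2,-2,8],[-2,-1.5,14],[-1,0,15],[0,0,15],[0,0,15],[0,0,15],[0,0,13],[0,0,9],[0,0,5],[0,0,0]],"rotation":[[0,0,0],[0,0,0],[0,0,0],[0,0,0],[0,0,0],[0,0,0],[0,0,0],[0,0,0],[0,0,0],[0,0,0]],"claw":[85,85,85,85,85,85,85,85,70,50]}' 70 && python3 - <<'E'
from h import *
from bench import *
S=snapshot("side"); s=sense(); print(s["tool_pos"],s["ft_force"],s["finger_gap"],s["time"])
W=snapshot("wrist")
cv2.imwrite("pics/s3.png",cv2.resize(S["frame"][100:240,220:400,::-1],None,fx=3.6,fy=3.6,interpolation=cv2.INTER_CUBIC));cv2.imwrite("pics/w3.png",W["frame"][:,:,::-1])
E
```

```text
time: 2.9
tool_pos: [501.5, 210.7, 83.5]
tcp_rot: [-180.0, -0.1, 172.4]
ft_force: [-0.4, 0.6, -0.1]
finger_gap: 58.5
[501.96890827 210.89748187  84.31159523] [-0.18549018  0.3387509  -0.47147474] 51.345365886940485 2.95
```

View pics/s3.png

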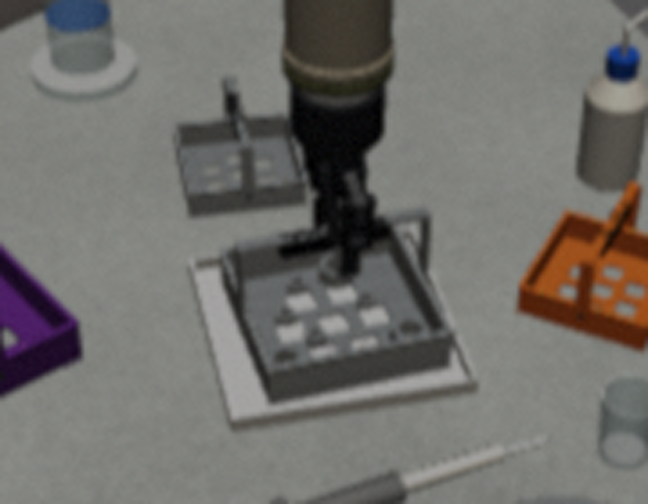

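View pics/w3.png

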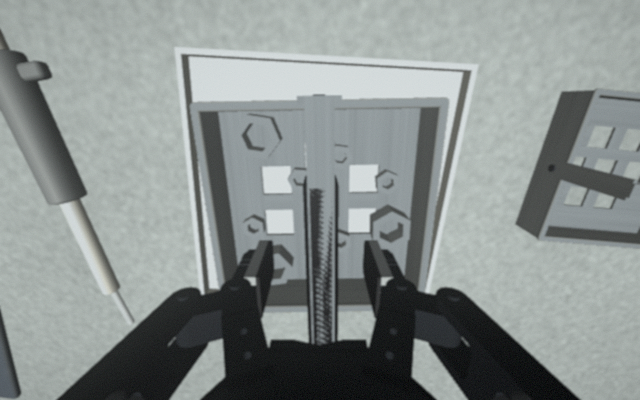

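The bar sits between the pads: fingers at columns 262 and 372, bar at about 320. Closing.

```bash
python3 -m creep '{"translation":[[0,0,0],[0,0,0],[0,0,0],[0,0,0],[0,0,0],[0,0,0],[0,0,0],[0,0,0]],"rotation":[[0,0,0],[0,0,0],[0,0,0],[0,0,0],[0,0,0],[0,0,0],[0,0,0],[0,0,0]],"claw":[40,30,22,18,14,10,6,6]}' 70 && python3 - <<'E'
from h import *
from bench import *
S=snapshot("wrist"); s=sense(); print(s["tool_pos"],s["tcp_rot"],s["ft_force"],s["wrist_torque"],s["finger_gap"],s["time"])
cv2.imwrite("pics/w4.png",S["frame"][:,:,::-1])
E
```

```text
time: 3.8
tool_pos: [502.3, 211.1, 84.9]
tcp_rot: [180.0, 0.1, 172.5]
ft_force: [-1.1, 1.7, 5.2]
finger_gap: 15.1
[502.33062304 211.13968549  84.92441923] [1.79960626e+02 5.21445639e-02 1.72447249e+02] [-0.58810465  2.75280403  5.31545853] [ 0.34011174  0.15161024 -0.03928055] 14.84187293718581 3.85
```

View pics/w4.png

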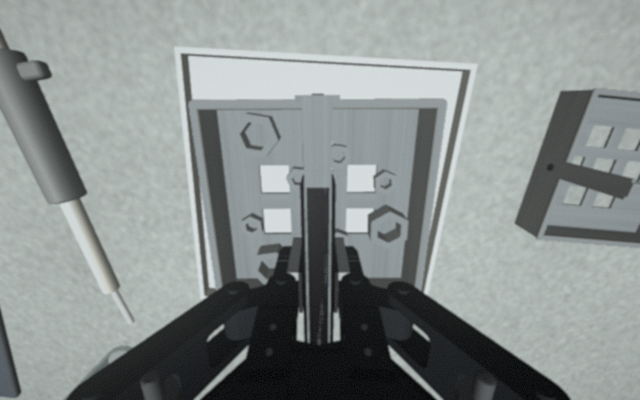

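```bash
python3 -m creep '{"translation":[[0,0,-1],[0,0,-2],[0,0,-3],[0,0,-5],[0,0,-7],[0,0,-9],[0,0,-11],[0,0,-13],[0,0,-14],[0,0,-15]],"rotation":[[0,0,0],[0,0,0],[0,0,0],[0,0,0],[0,0,0],[0,0,0],[0,0,0],[0,0,0],[0,0,0],[0,0,0]],"claw":[6,6,6,6,6,6,6,6,6,6]}' 80 && python3 -m creep '{"translation":[[0,0,-15],[0,0,-15],[0,0,-14],[0,0,-12],[0,0,-9],[0,0,-6],[0,0,-4],[0,0,-2],[0,0,0],[0,0,0]],"rotation":[[0,0,0],[0,0,0],[0,0,0],[0,0,0],[0,0,0],[0,0,0],[0,0,0],[0,0,0],[0,0,0],[0,0,0]],"claw":[6,6,6,6,6,6,6,6,6,6]}' && python3 - <<'E'
from h import *
from bench import *
S=snapshot("wrist"); T=snapshot("side");s=sense(); print(s["tool_pos"],s["tcp_rot"],s["ft_force"],s["wrist_torque"],s["finger_gap"],s["time"])
cv2.imwrite("pics/w5.png",S["frame"][:,:,::-1])
cv2.imwrite("pics/s5.png",cv2.resize(T["frame"][60:260,220:460,::-1],None,fx=3,fy=3,interpolation=cv2.INTER_CUBIC))
E
```

```text
time: 4.85
tool_pos: [502.0, 210.9, 165.9]
tcp_rot: [180.0, 0.0, 172.5]
ft_force: [0.3, 0.4, -4.8]
finger_gap: 14.4
time: 5.85
tool_pos: [501.6, 210.8, 240.7]
tcp_rot: [-180.0, -0.0, 172.5]
ft_force: [0.1, 0.1, -6.7]
finger_gap: 14.6
[501.61883837 210.77205583 240.6878558 ] [-1.79976077e+02 -5.10915098e-02  1.72448703e+02] [-0.74906337  0.05441227 -7.25016747] [-0.04786424 -0.02622027  0.04190107] 14.423578817829728 5.95
```

View pics/w5.png

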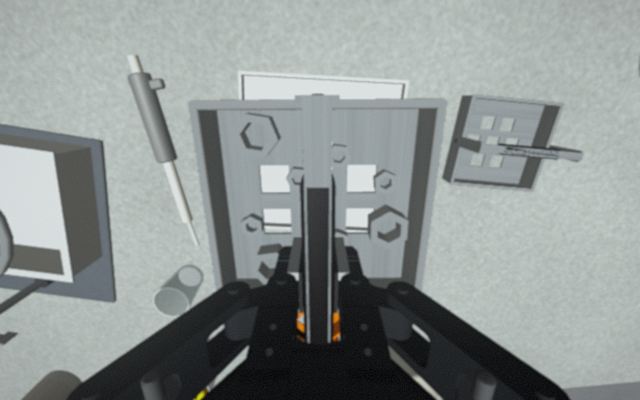

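View pics/s5.png

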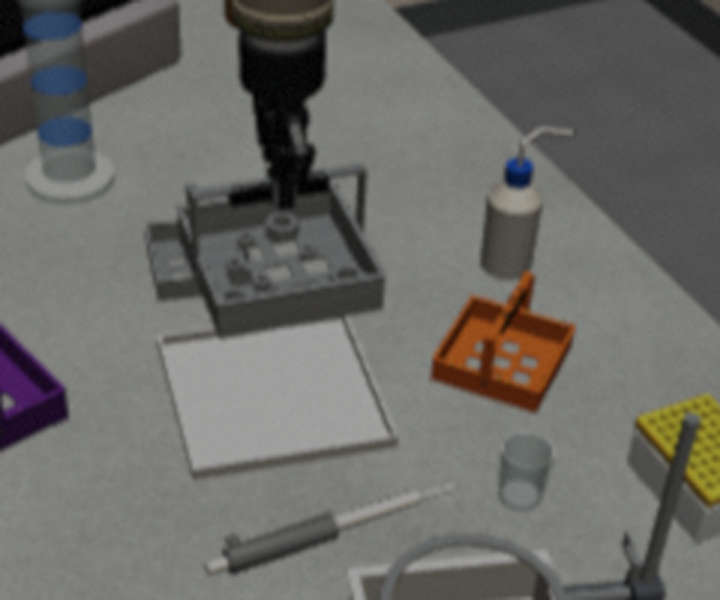

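```bash
python3 - <<'E'
from h import *
from bench import *
T=snapshot("top");S=snapshot("side")
np.savez("views.npz",Tf=T["frame"],Sf=S["frame"])
import pickle; pickle.dump((T,S),open("views.pkl","wb"))
th=np.linspace(0,2*np.pi,361)
def draw(s,name,box,k,C):
    im=cv2.resize(s["frame"][:,:,::-1],None,fx=k,fy=k,interpolation=cv2.INTER_CUBIC)
    for rr in(67,77): cv2.polylines(im,[np.round((proj(s,np.c_[C[0]+rr*np.cos(th),C[1]+rr*np.sin(th),np.full(361,C[2])])+.5)*k).astype(int)],True,(255,0,0) if rr==67 else (0,0,255),1)
    x0,y0,x1,y1=[int(v*k) for v in box]; return im[y0:y1,x0:x1]
C=[495.4,-201.3,117.4]
a=draw(T,"",(395,140,490,240),4.2,C);b=draw(S,"",(340,228,420,298),4.2,C)
h=max(a.shape[0],b.shape[0]); p=lambda q:np.vstack([q,np.zeros((h-q.shape[0],q.shape[1],3),np.uint8)])
cv2.imwrite("pics/r1.png",np.hstack([p(a),p(b)]))
E
```

```text
(no output)
```

View pics/r1.png

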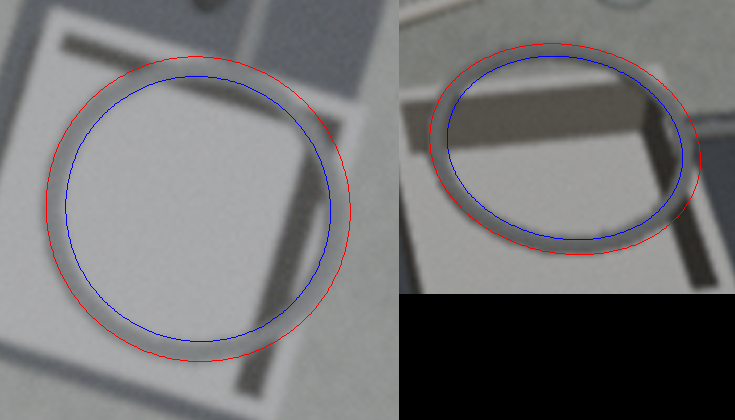

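```bash
python3 -m creep '{"translation":[[-0.4,-3,0],[-0.7,-6,0],[-1.1,-9,0],[-1.4,-12,0],[-1.8,-15,0],[-2.2,-18,0],[-2.5,-21,0],[-2.9,-24,0],[-3.2,-27,0],[-3.5,-29,0]],"rotation":[[0,0,0],[0,0,0],[0,0,0],[0,0,0],[0,0,0],[0,0,0],[0,0,0],[0,0,0],[0,0,0],[0,0,0]],"claw":[6,6,6,6,6,6,6,6,6,6]}' && python3 -m creep '{"translation":[[-3.5,-29,0],[-3.5,-29,0],[-3.5,-29,0],[-3.4,-28,0],[-3.1,-26,0],[-2.8,-23,0],[-2.4,-20,0],[-2,-17,0],[-1.7,-14,0],[-1.3,-11,0]],"rotation":[[0,0,0],[0,0,0],[0,0,0],[0,0,0],[0,0,0],[0,0,0],[0,0,0],[0,0,0],[0,0,0],[0,0,0]],"claw":[6,6,6,6,6,6,6,6,6,6]}' && python3 -m creep '{"translation":[[-1,-8,0],[-0.6,-5,0],[-0.4,-3,0],[-0.2,-2,0],[0,0,0],[0,0,0]],"rotation":[[0,0,0],[0,0,0],[0,0,0],[0,0,0],[0,0,0],[0,0,0]],"claw":[6,6,6,6,6,6]}' && python3 - <<'E'
from h import *
from bench import *
W=snapshot("wrist"); T=snapshot("side");U=snapshot("top");s=sense(); print(s["tool_pos"],s["tcp_rot"],s["ft_force"],s["wrist_torque"],s["finger_gap"],s["time"])
cv2.imwrite("pics/w6.png",W["frame"][:,:,::-1])
cv2.imwrite("pics/s6.png",cv2.resize(T["frame"][120:340,250:470,::-1],None,fx=2.7,fy=2.7,interpolation=cv2.INTER_CUBIC))
cv2.imwrite("pics/t6.png",cv2.resize(U["frame"][80:260,180:520,::-1],None,fx=2.3,fy=2.3,interpolation=cv2.INTER_CUBIC))
E
```

```text
time: 7.05
tool_pos: [499.5, 43.7, 241.4]
tcp_rot: [-180.0, 0.0, 172.4]
ft_force: [1.1, -1.0, -7.1]
finger_gap: 14.5
time: 8.05
tool_pos: [496.6, -183.5, 241.3]
tcp_rot: [-180.0, -0.0, 172.4]
ft_force: [-0.6, -0.4, -6.6]
finger_gap: 14.5
time: 8.65
tool_pos: [497.0, -199.7, 241.3]
tcp_rot: [180.0, -0.0, 172.5]
ft_force: [1.0, 0.4, -6.9]
finger_gap: 14.5
[ 497.01592034 -199.74012621  241.31591353] [1.79997154e+02 4.03492725e-04 1.72475913e+02] [-0.8850812  -0.09394501 -6.4131283 ] [-0.00424003 -0.10019648 -0.03480721] 14.721930355075791 8.8
```

View pics/w6.png

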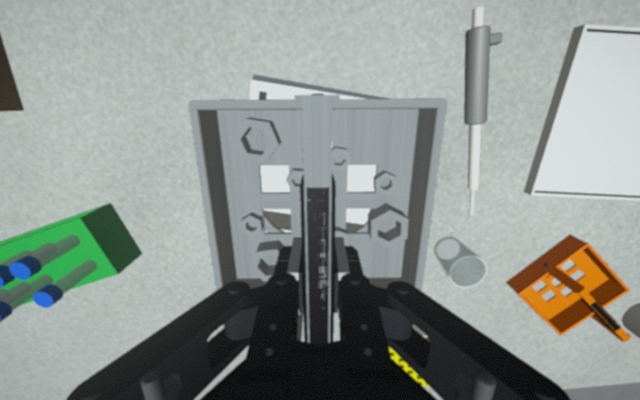

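View pics/s6.png

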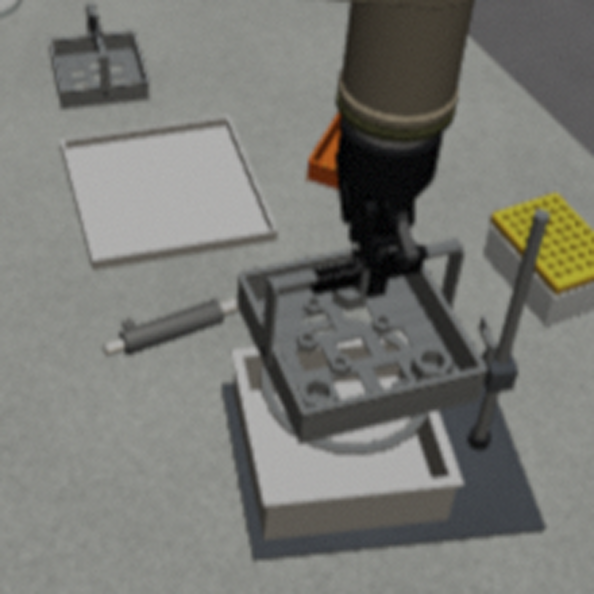

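View pics/t6.png

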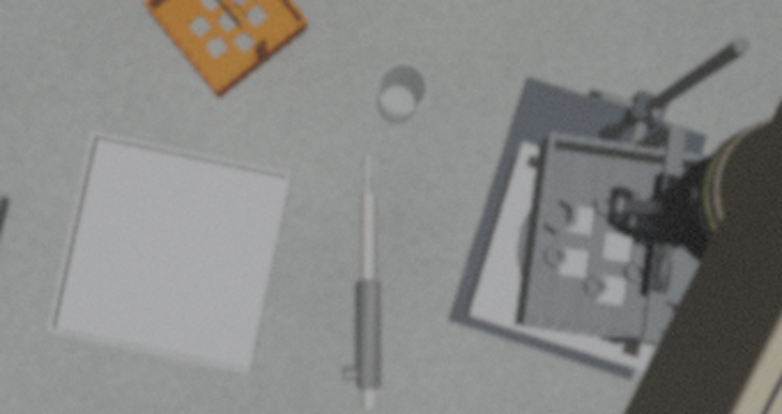

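```bash
python3 - <<'E'
from h import *
import pickle
T,S=pickle.load(open("views.pkl","rb"))
obs=np.array([(579,220),(572,262),(617,247),(610,290)])/2.3+[180,80]
m=np.array([(19,36,162.4),(-19,36,162.4),(0,0,162.4),(-38,0,162.4)])
r=least_squares(lambda p:(proj(T,place(p,m))-obs).ravel(),[497,-200,-.13]);print(r.x[:2],np.degrees(r.x[2]),r.fun.round(1))
# tray
ot=np.array([(95,134),(289,177),(249,372),(50,328)])/2.3+[180,80]
os_=np.array([(62,146),(229,120),(275,236),(95,264)])/2.7+[250,120]
q=[(105,105,15),(105,-105,15),(-105,-105,15),(-105,105,15)]
# side view corners: far-left is (-x,+y)?
qs=[(-105,105,15),(105,105,15),(105,-105,15),(-105,-105,15)]
r=least_squares(lambda p:np.r_[(proj(T,place(p,q))-ot).ravel(),(proj(S,place(p,qs))-os_).ravel()],[497,210,-.15]);print("tray",r.x[:2],np.degrees(r.x[2]),r.fun.round(1))
E
```

```text
[ 494.15598399 -199.96878957] -7.975960212381024 [-0.1 -0.3  0.2  0.1 -0.2  0.1  0.1  0.1]
tray [494.91660846 208.30899501] -10.821988943356784 [-0.  -1.2  2.3 -1.4  0.9  0.7 -0.3  1.2 -1.  -2.  -0.2 -1.2  0.6 -1.1
 -1.7 -0.6]
```

```bash
python3 -m creep '{"translation":[[-1,0,1],[0,0,2],[0,0,4],[0,0,5],[0,0,5],[0,0,5],[0,0,3],[0,0,2],[0,0,1],[0,0,1]],"rotation":[[0,0,0],[0,0,0],[0,0,0],[0,0,0],[0,0,0],[0,0,0],[0,0,0],[0,0,0],[0,0,0],[0,0,0]],"claw":[6,6,6,6,6,6,6,6,6,6]}'; python3 -m creep '{"translation":[[0,0,1],[0,0,1],[0,0,0]],"rotation":[[0,0,0],[0,0,0],[0,0,0]],"claw":[6,6,6]}'
```

```text
time: 9.8
tool_pos: [498.0, -200.3, 212.4]
tcp_rot: [-180.0, 0.0, 172.4]
ft_force: [-0.2, 0.2, -6.6]
finger_gap: 14.9
time: 10.1
tool_pos: [497.9, -200.2, 210.2]
tcp_rot: [180.0, -0.0, 172.4]
ft_force: [0.4, 0.1, -7.1]
finger_gap: 14.9
```

```bash
python3 -m creep '{"translation":[[0,0,1],[0,0,1],[0,0,0]],"rotation":[[0,0,0],[0,0,0],[0,0,0]],"claw":[6,6,6]}'
```

```text
time: 10.4
tool_pos: [497.8, -200.1, 208.1]
tcp_rot: [180.0, -0.0, 172.4]
ft_force: [-0.8, 0.3, -6.9]
finger_gap: 14.7
```

```bash
python3 -m creep '{"translation":[[0,0,1],[0,0,1],[0,0,0]],"rotation":[[0,0,0],[0,0,0],[0,0,0]],"claw":[6,6,6]}'
```

```text
time: 10.7
tool_pos: [497.8, -200.1, 206.1]
tcp_rot: [180.0, -0.0, 172.4]
ft_force: [0.2, 0.2, -7.4]
finger_gap: 14.6
```

```bash
python3 -m creep '{"translation":[[0,0,1],[0,0,1],[0,0,0]],"rotation":[[0,0,0],[0,0,0],[0,0,0]],"claw":[6,6,6]}'
```

```text
time: 11.0
tool_pos: [497.8, -200.1, 204.0]
tcp_rot: [180.0, -0.0, 172.4]
ft_force: [-0.2, -0.2, -7.6]
finger_gap: 14.9
```

```bash
python3 -m creep '{"translation":[[0,0,0.7],[0,0,0.5],[0,0,0]],"rotation":[[0,0,0],[0,0,0],[0,0,0]],"claw":[6,6,6]}'
```

```text
time: 11.3
tool_pos: [497.9, -200.2, 203.0]
tcp_rot: [180.0, -0.0, 172.4]
ft_force: [0.0, -0.0, -6.9]
finger_gap: 14.5
```

```bash
python3 -m creep '{"translation":[[0,0,0.8],[0,0,0.5],[0,0,0]],"rotation":[[0,0,0],[0,0,0],[0,0,0]],"claw":[6,6,6]}'
```

```text
time: 11.6
tool_pos: [498.1, -200.3, 202.2]
tcp_rot: [-180.0, 0.0, 172.4]
ft_force: [0.4, 0.8, -4.6]
finger_gap: 14.7
```

```bash
python3 -m creep '{"translation":[[0,0,0.7],[0,0,0.5],[0,0,0]],"rotation":[[0,0,0],[0,0,0],[0,0,0]],"claw":[6,6,6]}'
```

```text
time: 11.9
tool_pos: [498.3, -200.4, 201.4]
tcp_rot: [-180.0, 0.1, 172.5]
ft_force: [-0.8, 0.3, 0.8]
finger_gap: 14.4
```

Lightly bearing on the ring at about 8 N. First shake burst.

```bash
python3 -m creep '{"translation":[[0,9,0.2],[0,-18,0],[0,18,0],[0,-18,0],[0,18,0],[0,-18,0],[0,18,0],[0,-18,0],[0,9,0],[0,0,0]],"rotation":[[0,0,0],[0,0,0],[0,0,0],[0,0,0],[0,0,0],[0,0,0],[0,0,0],[0,0,0],[0,0,0],[0,0,0]],"claw":[6,6,6,6,6,6,6,6,6,6]}' 110 && python3 - <<'E'
from h import *
from bench import *
W=snapshot("wrist"); T=snapshot("side");s=sense(); print(s["tool_pos"],s["tcp_rot"],s["ft_force"],s["wrist_torque"],s["finger_gap"],s["time"])
a=cv2.resize(W["frame"][85:300,180:460,::-1],None,fx=2.6,fy=2.6,interpolation=cv2.INTER_CUBIC)
cv2.imwrite("pics/w7.png",a)
cv2.imwrite("pics/s7.png",cv2.resize(T["frame"][190:330,310:460,::-1],None,fx=4,fy=4,interpolation=cv2.INTER_CUBIC))
E
```

```text
time: 12.9
tool_pos: [498.7, -199.5, 201.2]
tcp_rot: [-180.0, 0.1, 172.5]
ft_force: [0.0, 1.6, 4.3]
finger_gap: 14.7
[ 498.61592082 -199.58717595  201.14286263] [1.79989984e+02 8.88412015e-02 1.72488891e+02] [0.57809727 2.16986912 5.00143231] [ 0.28103691 -0.08834107  0.01322942] 14.20790998014961 13.0
```

View pics/w7.png

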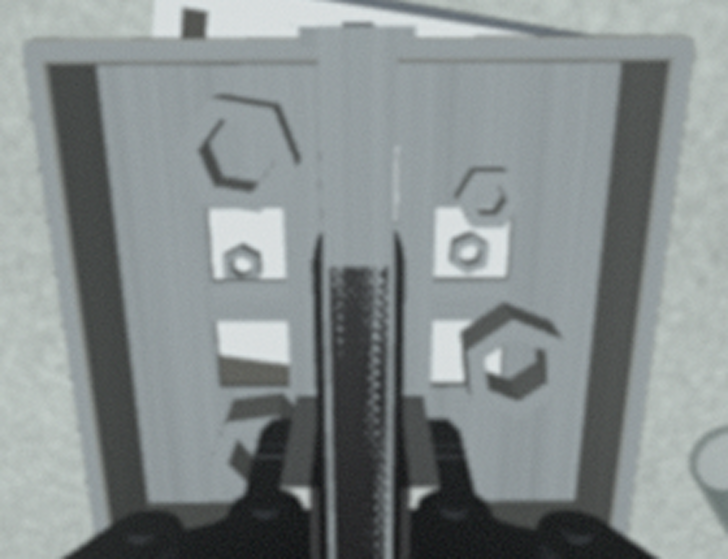

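View pics/s7.png

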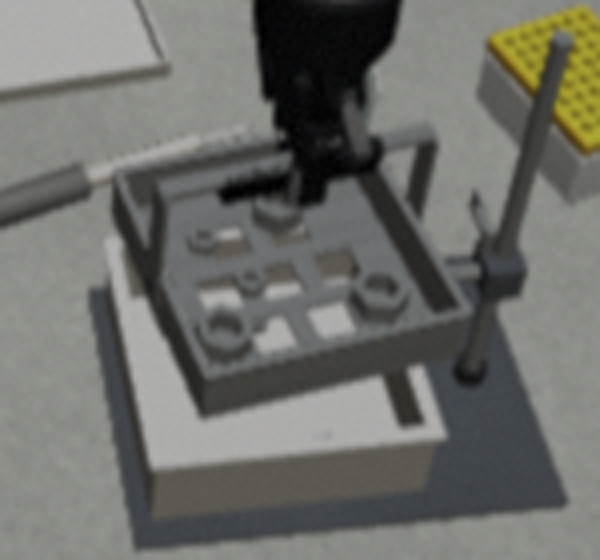

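Two nuts show through the openings, lying in the tub. Small nuts at side (205,240) and (250,280) are still in the sieve. I'll ease off 0.3 mm and shake again.

```bash
python3 -m creep '{"translation":[[0,9,-0.3],[0,-18,0],[0,18,0],[0,-18,0],[0,18,0],[0,-18,0],[0,18,0],[0,-18,0],[0,9,0],[0,0,0]],"rotation":[[0,0,0],[0,0,0],[0,0,0],[0,0,0],[0,0,0],[0,0,0],[0,0,0],[0,0,0],[0,0,0],[0,0,0]],"claw":[6,6,6,6,6,6,6,6,6,6]}' 110 && python3 - <<'E'
from h import *
from bench import *
W=snapshot("wrist"); T=snapshot("side");s=sense(); print(s["tool_pos"],s["tcp_rot"],s["ft_force"],s["wrist_torque"],s["finger_gap"],s["time"])
a=cv2.resize(W["frame"][85:300,180:460,::-1],None,fx=2.0,fy=2.0,interpolation=cv2.INTER_CUBIC)
b=cv2.resize(T["frame"][190:330,310:460,::-1],None,fx=4,fy=4,interpolation=cv2.INTER_CUBIC)
cv2.imwrite("pics/w8.png",a);cv2.imwrite("pics/s8.png",b)
E
```

```text
time: 14.0
tool_pos: [498.3, -199.4, 201.0]
tcp_rot: [180.0, 0.0, 172.5]
ft_force: [1.0, 0.8, 5.2]
finger_gap: 14.3
[ 498.24638748 -199.43502833  200.99093382] [1.79968953e+02 2.99269710e-02 1.72488063e+02] [-0.33804112  1.88807954  4.86247579] [ 0.23467035 -0.05672957  0.01935046] 14.263156197863117 14.1
```

View pics/w8.png

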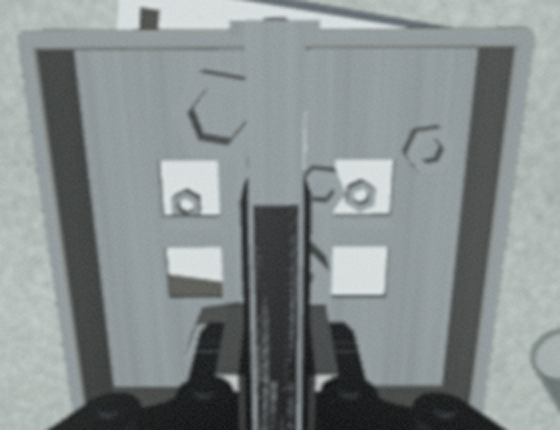

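View pics/s8.png

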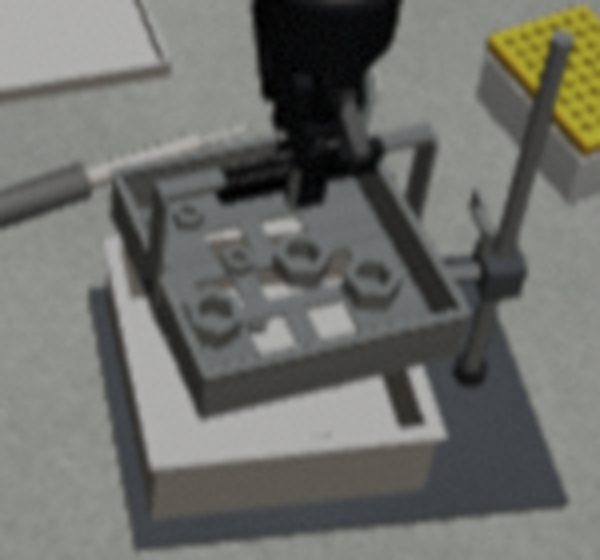

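Three have fallen. Small nuts remain at wrist (425,148) against the +y side and (320,183) just beside an opening. I'll use asymmetric strokes with an abrupt stop to drift them, toward +y first.

```bash
python3 -m creep '{"translation":[[0,-5,-0.4],[0,-6,0],[0,7,0],[0,13.5,0],[0,0,0],[0,-7,0],[0,-8,0],[0,-5.5,0],[0,7,0],[0,13.5,0]],"rotation":[[0,0,0],[0,0,0],[0,0,0],[0,0,0],[0,0,0],[0,0,0],[0,0,0],[0,0,0],[0,0,0],[0,0,0]],"claw":[6,6,6,6,6,6,6,6,6,6]}' && python3 -m creep '{"translation":[[0,0,0],[0,-7,0],[0,-8,0],[0,-5.5,0],[0,7,0],[0,13.5,0],[0,0,0],[0,-5,0],[0,-5.5,0],[0,0,0]],"rotation":[[0,0,0],[0,0,0],[0,0,0],[0,0,0],[0,0,0],[0,0,0],[0,0,0],[0,0,0],[0,0,0],[0,0,0]],"claw":[6,6,6,6,6,6,6,6,6,6]}' && python3 - <<'E'
from h import *
from bench import *
W=snapshot("wrist"); T=snapshot("side");s=sense(); print(s["tool_pos"],s["tcp_rot"],s["ft_force"],s["wrist_torque"],s["finger_gap"],s["time"])
a=cv2.resize(W["frame"][85:300,180:460,::-1],None,fx=2.0,fy=2.0,interpolation=cv2.INTER_CUBIC)
b=cv2.resize(T["frame"][190:330,310:460,::-1],None,fx=4,fy=4,interpolation=cv2.INTER_CUBIC)
cv2.imwrite("pics/w9.png",a);cv2.imwrite("pics/s9.png",b)
E
```

```text
time: 15.1
tool_pos: [499.0, -191.7, 201.1]
tcp_rot: [-179.9, 0.0, 172.3]
ft_force: [-0.3, -1.9, 4.2]
finger_gap: 14.4
time: 16.1
tool_pos: [497.7, -202.1, 201.1]
tcp_rot: [-180.0, 0.0, 172.4]
ft_force: [-0.0, -1.5, 4.2]
finger_gap: 14.2
[ 497.70844861 -202.02691395  201.16927703] [-1.79952747e+02  7.42107736e-03  1.72401366e+02] [-0.46600065 -1.62281152  4.23535112] [-0.19597549 -0.04078698  0.0158863 ] 14.078429568320248 16.2
```

View pics/w9.png

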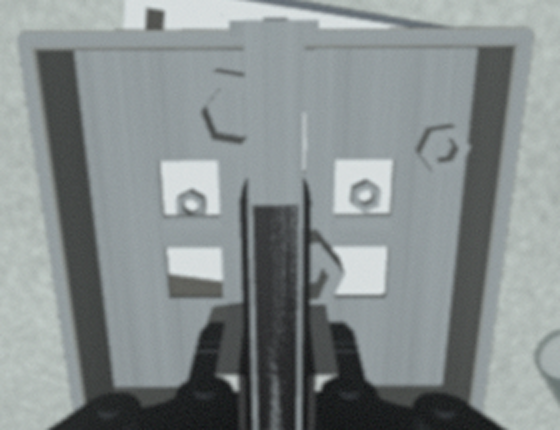

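View pics/s9.png

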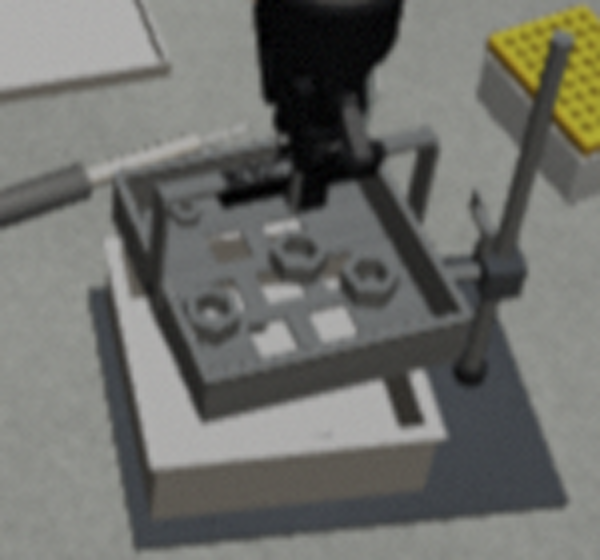

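Only one small nut is left in the sieve, at wrist (440,148) against the +y wall. I'll drift it toward −y with slow −y ramps and sharp +y returns.

```bash
python3 -m creep '{"translation":[[0,5,-0.1],[0,6.5,0],[0,-3,0],[0,-7,0],[0,-11,0],[0,21,0],[0,-3,0],[0,-7,0],[0,-11,0],[0,21,0]],"rotation":[[0,0,0],[0,0,0],[0,0,0],[0,0,0],[0,0,0],[0,0,0],[0,0,0],[0,0,0],[0,0,0],[0,0,0]],"claw":[6,6,6,6,6,6,6,6,6,6]}' && python3 - <<'E'
from h import *
from bench import *
W=snapshot("wrist"); T=snapshot("side");s=sense(); print(s["tool_pos"],s["tcp_rot"],s["ft_force"],s["wrist_torque"],s["finger_gap"],s["time"])
a=cv2.resize(W["frame"][85:300,180:460,::-1],None,fx=1.6,fy=1.6,interpolation=cv2.INTER_CUBIC)
b=cv2.resize(T["frame"][190:330,310:460,::-1],None,fx=2.3,fy=2.3,interpolation=cv2.INTER_CUBIC)
h=max(a.shape[0],b.shape[0]); p=lambda q:np.vstack([q,np.zeros((h-q.shape[0],q.shape[1],3),np.uint8)])
cv2.imwrite("pics/x10.png",np.hstack([p(a),p(b)]))
E
```

```text
time: 17.2
tool_pos: [498.6, -194.4, 201.2]
tcp_rot: [-179.8, 0.0, 172.2]
ft_force: [-0.0, -3.1, 3.7]
finger_gap: 14.0
[ 499.22088177 -190.19552685  201.14197655] [ 1.79985584e+02 -6.94082340e-03  1.72417836e+02] [-0.49353198  1.88145759  3.98087862] [ 0.34798359 -0.05639572 -0.05238994] 14.111093315147146 17.3
```

View pics/x10.png

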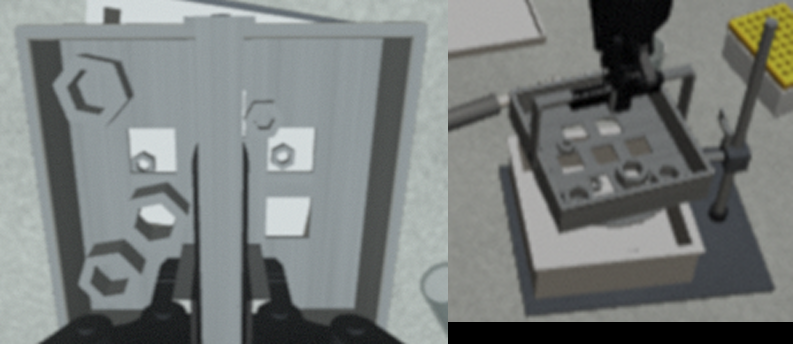

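```bash
python3 -m creep '{"translation":[[0,-3,0],[0,-7,0],[0,-11,0],[0,20,0],[0,-2,0],[0,-4,0],[0,-4,0],[0,0,0]],"rotation":[[0,0,0],[0,0,0],[0,0,0],[0,0,0],[0,0,0],[0,0,0],[0,0,0],[0,0,0]],"claw":[6,6,6,6,6,6,6,6]}' && python3 - <<'E'
from h import *
from bench import *
W=snapshot("wrist"); T=snapshot("side");s=sense(); print(s["tool_pos"],s["tcp_rot"],s["ft_force"],s["wrist_torque"],s["finger_gap"],s["time"])
a=cv2.resize(W["frame"][85:300,180:460,::-1],None,fx=1.6,fy=1.6,interpolation=cv2.INTER_CUBIC)
b=cv2.resize(T["frame"][190:330,310:460,::-1],None,fx=2.3,fy=2.3,interpolation=cv2.INTER_CUBIC)
h=max(a.shape[0],b.shape[0]); p=lambda q:np.vstack([q,np.zeros((h-q.shape[0],q.shape[1],3),np.uint8)])
cv2.imwrite("pics/x11.png",np.hstack([p(a),p(b)]))
cv2.imwrite("pics/s11.png",cv2.resize(T["frame"][190:330,310:460,::-1],None,fx=4,fy=4,interpolation=cv2.INTER_CUBIC))
E
```

```text
time: 18.1
tool_pos: [497.7, -202.2, 201.2]
tcp_rot: [-179.9, 0.0, 172.4]
ft_force: [-0.0, -1.3, 3.9]
finger_gap: 14.1
[ 497.70144137 -201.77340148  201.23497816] [-1.79944036e+02  3.10490219e-03  1.72393726e+02] [-0.64241111 -1.74463078  3.90526336] [-0.1605633   0.01811276 -0.00158431] 14.457123674037641 18.2
```

View pics/x11.png

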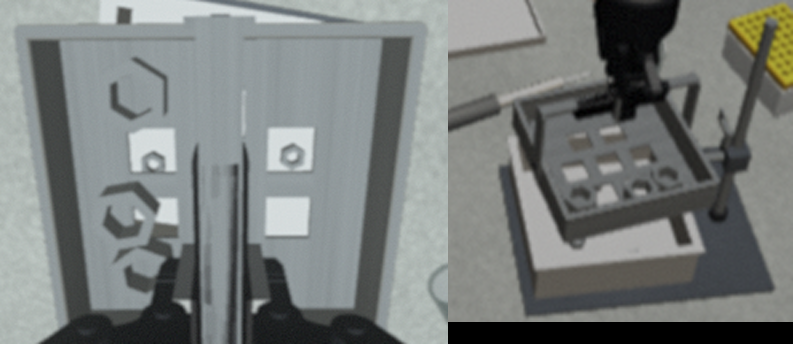

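View pics/s11.png

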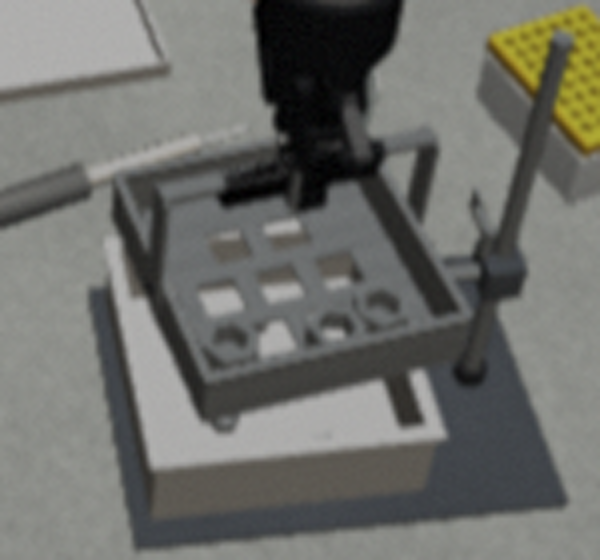

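No small nut is visible in the sieve, and one lies in the tub at (223,415). I'll lift gently and count the nuts in the tub.

```bash
python3 -m creep '{"translation":[[0,0,-1],[0,0,-2],[0,0,-4],[0,0,-6],[0,0,-7],[0,0,-7],[0,0,-6],[0,0,-4],[0,0,-3],[0,0,-1]],"rotation":[[0,0,0],[0,0,0],[0,0,0],[0,0,0],[0,0,0],[0,0,0],[0,0,0],[0,0,0],[0,0,0],[0,0,0]],"claw":[6,6,6,6,6,6,6,6,6,6]}' && python3 -m creep '{"translation":[[0.4,3,0],[0.7,6,0],[1.1,9,0],[1.4,12,0],[1.8,15,0],[2.2,18,0],[2.5,21,0],[2.9,24,0],[3.2,27,0],[3.5,29,0]],"rotation":[[0,0,0],[0,0,0],[0,0,0],[0,0,0],[0,0,0],[0,0,0],[0,0,0],[0,0,0],[0,0,0],[0,0,0]],"claw":[6,6,6,6,6,6,6,6,6,6]}' && python3 - <<'E'
from h import *
from bench import *
U=snapshot("top"); T=snapshot("side");s=sense(); print(s["tool_pos"],s["tcp_rot"],s["ft_force"],s["time"])
cv2.imwrite("pics/t12.png",cv2.resize(U["frame"][90:260,340:520,::-1],None,fx=3.5,fy=3.5,interpolation=cv2.INTER_CUBIC))
cv2.imwrite("pics/s12.png",cv2.resize(T["frame"][110:330,250:460,::-1],None,fx=2.7,fy=2.7,interpolation=cv2.INTER_CUBIC))
E
```

```text
time: 19.2
tool_pos: [498.0, -200.8, 242.6]
tcp_rot: [-180.0, 0.0, 172.4]
ft_force: [-0.1, 0.5, -6.9]
finger_gap: 14.3
time: 20.2
tool_pos: [499.6, -33.5, 242.3]
tcp_rot: [180.0, 0.0, 172.5]
ft_force: [0.4, 0.8, -6.5]
finger_gap: 14.0
[499.58486863 -31.20055664 242.2629315 ] [ 1.79887756e+02 -5.75470004e-03  1.72672308e+02] [-0.09129178 -0.12728636 -6.60152161] 20.3
```

View pics/t12.png

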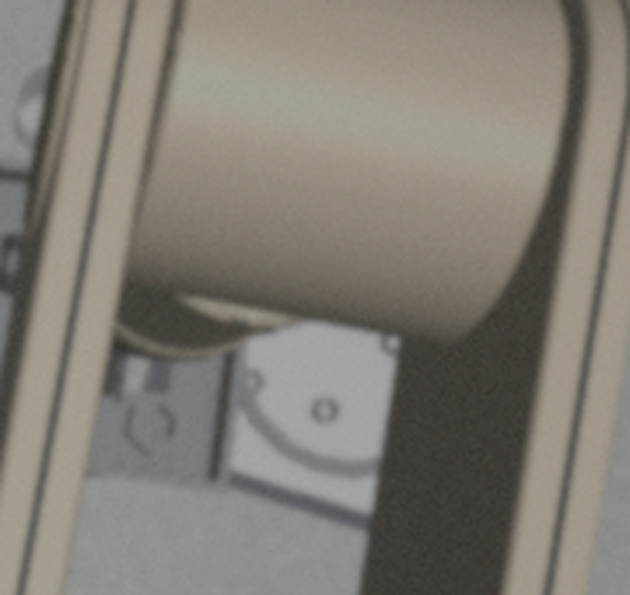

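View pics/s12.png

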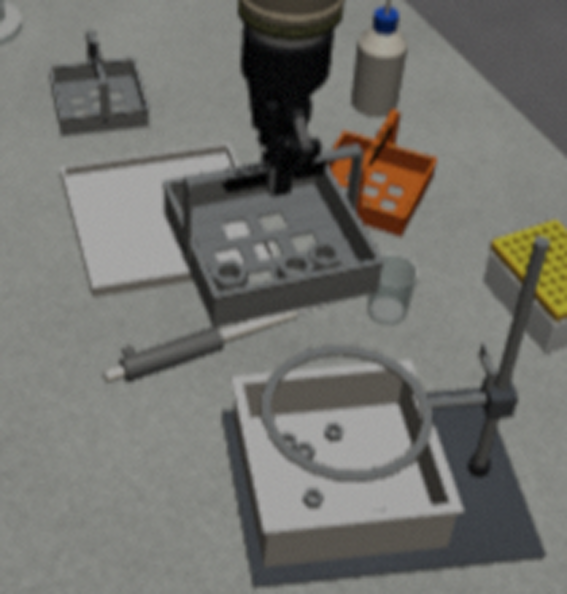

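```bash
python3 - <<'E'
from h import *
from bench import *
T=snapshot("side");W=snapshot("wrist")
a=cv2.resize(T["frame"][240:325,330:430,::-1],None,fx=5,fy=5,interpolation=cv2.INTER_CUBIC)
b=cv2.resize(T["frame"][165:235,305:395,::-1],None,fx=5,fy=5,interpolation=cv2.INTER_CUBIC)
cv2.imwrite("pics/a13.png",a);cv2.imwrite("pics/b13.png",b);cv2.imwrite("pics/w13.png",W["frame"][:,:,::-1])
E
```

```text
(no output)
```

View pics/a13.png

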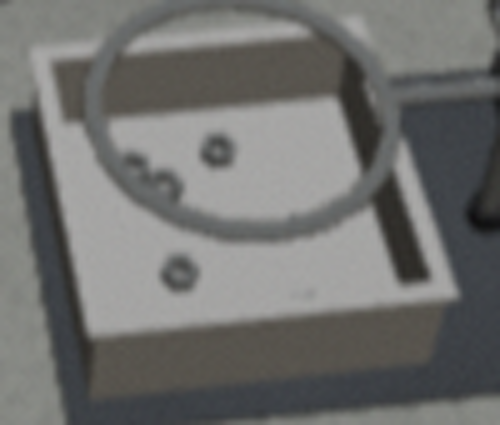

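View pics/b13.png

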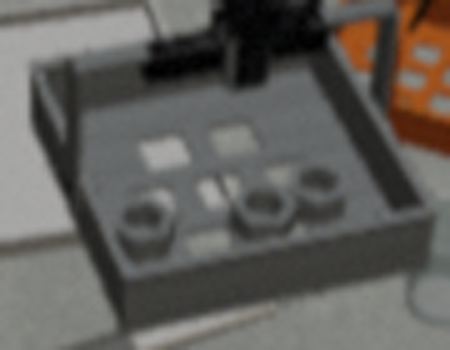

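View pics/w13.png

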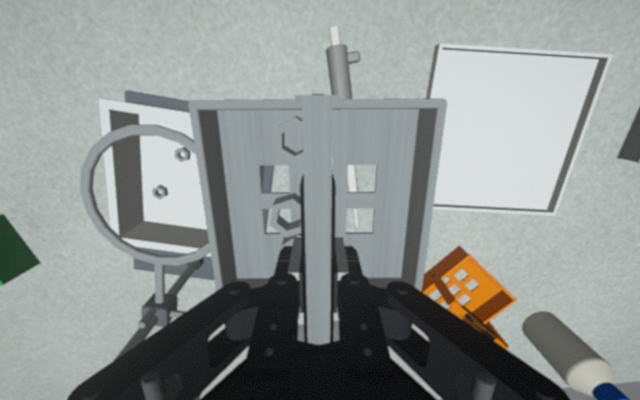

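The tub holds four clearly visible nuts, and the small mark at (305,295) looks like the top of the fifth behind the near wall. I'll check that from above once the arm is out of the way. Moving on over the tray.

```bash
python3 -m creep '{"translation":[[0.4,3,0],[0.9,6,0],[1.3,9,0],[1.7,12,0],[2.1,15,0],[2.6,18,0],[3,21,0],[3.1,22,0],[3.1,22,0],[3,21,0]],"rotation":[[0,0,0],[0,0,0],[0,0,0],[0,0,0],[0,0,0],[0,0,0],[0,0,0],[0,0,0],[0,0,0],[0,0,0]],"claw":[6,6,6,6,6,6,6,6,6,6]}' && python3 -m creep '{"translation":[[2.7,19,0],[2.4,17,0],[2.1,15,0],[1.8,13,0],[1.4,10,0],[1.1,8,0],[0.9,6,0],[0.6,4,0],[0.1,1,0],[0,0,0]],"rotation":[[0,0,0],[0,0,0],[0,0,0],[0,0,0.01],[0,0,0.01],[0,0,0.01],[0,0,0.01],[0,0,0.01],[0,0,0],[0,0,0]],"claw":[6,6,6,6,6,6,6,6,6,6]}' && python3 - <<'E'
from h import *
from bench import *
U=snapshot("top"); T=snapshot("side");s=sense(); print(s["tool_pos"],s["tcp_rot"],s["ft_force"],s["time"])
cv2.imwrite("pics/t14.png",cv2.resize(U["frame"][100:250,365:500,::-1],None,fx=4,fy=4,interpolation=cv2.INTER_CUBIC))
cv2.imwrite("pics/t14b.png",cv2.resize(U["frame"][100:280,150:330,::-1],None,fx=3.3,fy=3.3,interpolation=cv2.INTER_CUBIC))
E
```

```text
time: 21.4
tool_pos: [498.2, 116.7, 242.2]
tcp_rot: [180.0, -0.0, 172.5]
ft_force: [-0.0, -0.3, -6.1]
finger_gap: 14.4
time: 22.4
tool_pos: [498.4, 208.7, 242.2]
tcp_rot: [-180.0, -0.0, 169.6]
ft_force: [0.4, -0.0, -6.9]
finger_gap: 14.3
[498.43370539 208.49209787 242.17854854] [-1.79989242e+02  4.44901133e-04  1.69562479e+02] [ 0.53472515 -0.18056606 -6.65834076] 22.5
```

View pics/t14.png

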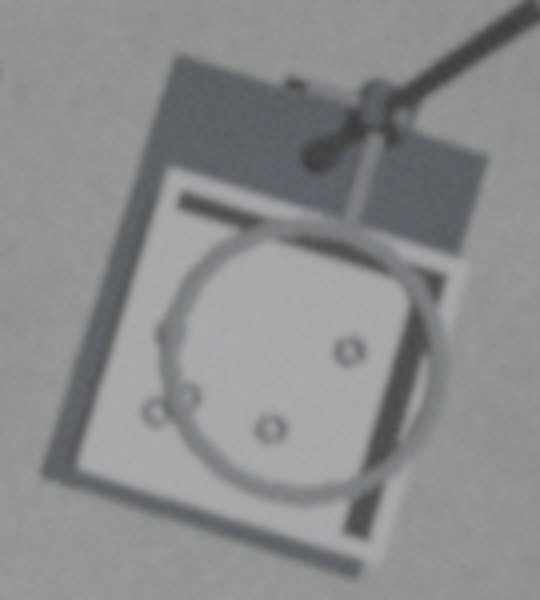

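View pics/t14b.png

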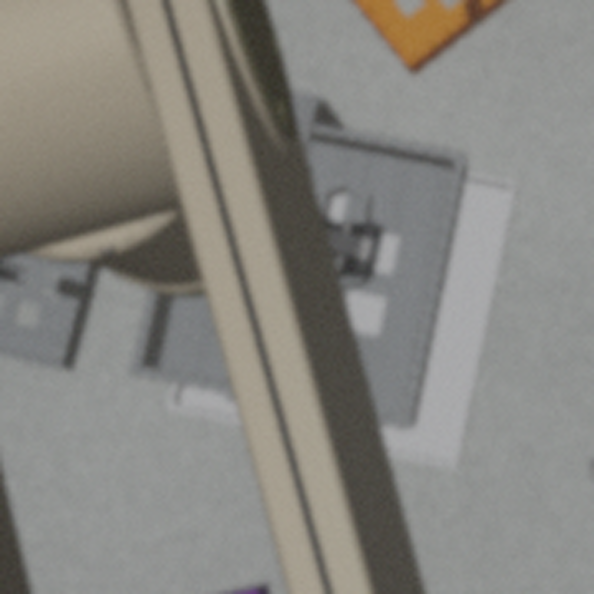

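```bash
python3 - <<'E'
from h import *
from bench import *
T=snapshot("side");W=snapshot("wrist");U=snapshot("top")
for p in [(155,412),(187,397),(270,430),(350,350),(170,333)]:
    w=ray(U,np.array(p)/4+[365,100],20); q=proj(T,w)[0]; print(p,w.round(),((q-[330,240])*5).round(), np.round(q))
a=cv2.resize(T["frame"][240:325,330:430,::-1],None,fx=5,fy=5,interpolation=cv2.INTER_CUBIC)
b=cv2.resize(T["frame"][115:215,265:365,::-1],None,fx=5,fy=5,interpolation=cv2.INTER_CUBIC)
cv2.imwrite("pics/a15.png",a);cv2.imwrite("pics/b15.png",b);cv2.imwrite("pics/w15.png",W["frame"][:,:,::-1])
E
```

```text
(155, 412) [ 470. -143.   20.] [128. 161.] [356. 272.]
(187, 397) [ 479. -161.   20.] [160. 182.] [362. 276.]
(270, 430) [ 461. -211.   20.] [174. 266.] [365. 293.]
(350, 350) [ 509. -258.   20.] [305. 306.] [391. 301.]
(170, 333) [ 517. -151.   20.] [214. 144.] [373. 269.]
```

View pics/b15.png

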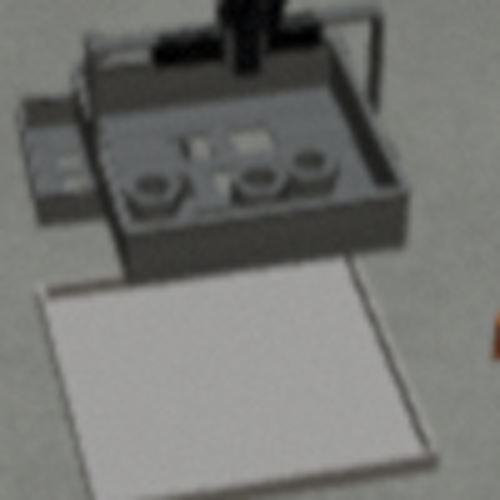

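View pics/w15.png

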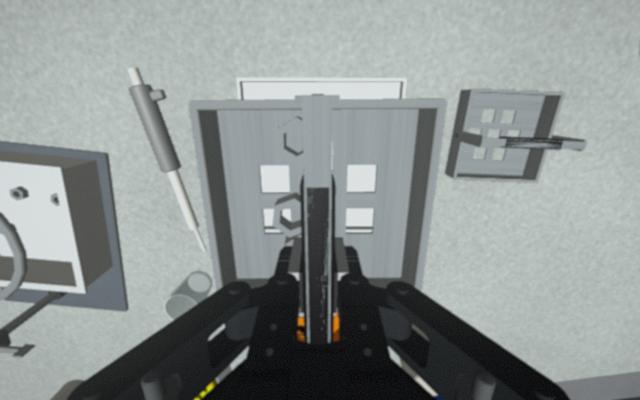

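View pics/a15.png

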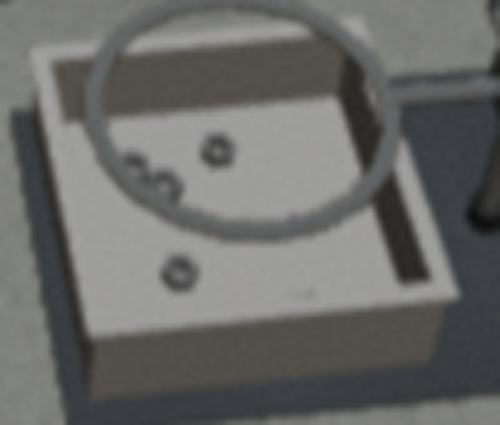

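All five nuts seen from above match the side view: four are visible there, and the fifth sits behind the near wall just where predicted. The three large nuts are in the sieve. Lowering into the tray.

```bash
python3 -m creep '{"translation":[[0,0,3],[0,0,6],[0,0,10],[0,0,14],[0,0,17],[0,0,18],[0,0,18],[0,0,17],[0,0,15],[0,0,12]],"rotation":[[0,0,0],[0,0,0],[0,0,0],[0,0,0],[0,0,0],[0,0,0],[0,0,0],[0,0,0],[0,0,0],[0,0,0]],"claw":[6,6,6,6,6,6,6,6,6,6]}' && python3 -m creep '{"translation":[[0,0,9],[0,0,6],[0,0,4],[0,0,2.5],[0,0,2],[0,0,0.5],[0,0,0]],"rotation":[[0,0,0],[0,0,0],[0,0,0],[0,0,0],[0,0,0],[0,0,0],[0,0,0]],"claw":[6,6,6,6,6,6,6]}'
```

```text
time: 23.65
tool_pos: [497.5, 208.6, 110.0]
tcp_rot: [-179.9, -0.1, 169.6]
ft_force: [-1.1, 0.4, -7.0]
finger_gap: 14.1
time: 24.35
tool_pos: [498.6, 208.9, 88.5]
tcp_rot: [180.0, 0.0, 169.6]
ft_force: [0.2, 0.4, -6.3]
finger_gap: 14.1
```

```bash
python3 -m creep '{"translation":[[0,0,1.5],[0,0,1],[0,0,0.5],[0,0,0]],"rotation":[[0,0,0],[0,0,0],[0,0,0],[0,0,0]],"claw":[6,6,6,6]}' && python3 - <<'E'
from h import *
from bench import *
T=snapshot("side");W=snapshot("wrist")
b=cv2.resize(T["frame"][125:225,255:375,::-1],None,fx=5,fy=5,interpolation=cv2.INTER_CUBIC)
cv2.imwrite("pics/b16.png",b);cv2.imwrite("pics/w16.png",W["frame"][:,:,::-1])
E
```

```text
time: 24.75
tool_pos: [498.3, 208.9, 85.1]
tcp_rot: [-180.0, -0.0, 169.6]
ft_force: [0.1, -0.5, -6.1]
finger_gap: 14.3
```

View pics/b16.png

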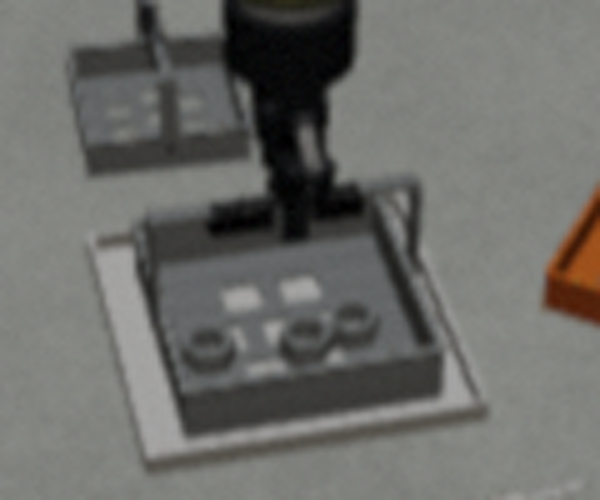

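View pics/w16.png

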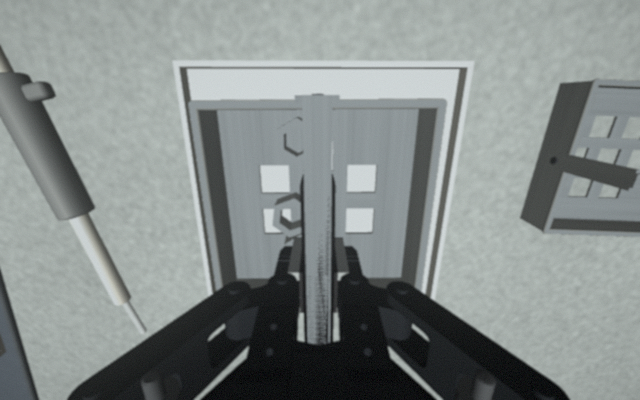

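```bash
python3 -m creep '{"translation":[[0,0,0.7],[0,0,0.5],[0,0,0]],"rotation":[[0,0,0],[0,0,0],[0,0,0]],"claw":[6,6,6]}'
```

```text
time: 25.15
tool_pos: [499.2, 209.1, 85.1]
tcp_rot: [180.0, 0.1, 169.6]
ft_force: [-0.4, -0.5, 2.4]
finger_gap: 14.3
```

```bash
python3 -m creep '{"translation":[[0,0,0.4],[0,0,0.3],[0,0,0]],"rotation":[[0,0,0],[0,0,0],[0,0,0]],"claw":[6,6,6]}'
```

```text
time: 25.45
tool_pos: [499.6, 209.2, 85.0]
tcp_rot: [179.9, 0.1, 169.6]
ft_force: [-2.7, -0.8, 7.7]
finger_gap: 14.0
```

```bash
python3 -m creep '{"translation":[[0,0,-0.5],[0,0,0],[0,0,0],[0,0,0],[0,0,0],[0,0,0],[0,0,0],[0,0,0],[0,0,0],[0,0,0]],"rotation":[[0,0,0],[0,0,0],[0,0,0],[0,0,0],[0,0,0],[0,0,0],[0,0,0],[0,0,0],[0,0,0],[0,0,0]],"claw":[14,17,20,25,32,40,50,60,70,80]}' 40 && python3 - <<'E'
from h import *
from bench import *
W=snapshot("wrist");s=sense();print(s["tool_pos"],s["ft_force"],s["finger_gap"])
cv2.imwrite("pics/w17.png",W["frame"][:,:,::-1])
E
```

```text
time: 26.45
tool_pos: [498.4, 208.9, 83.8]
tcp_rot: [180.0, 0.0, 169.6]
ft_force: [-0.0, -0.3, -0.6]
finger_gap: 79.7
[498.36258002 208.88002036  83.79358044] [ 0.06404339 -0.29908741  0.41201978] 79.96989182628514
```

View pics/w17.png

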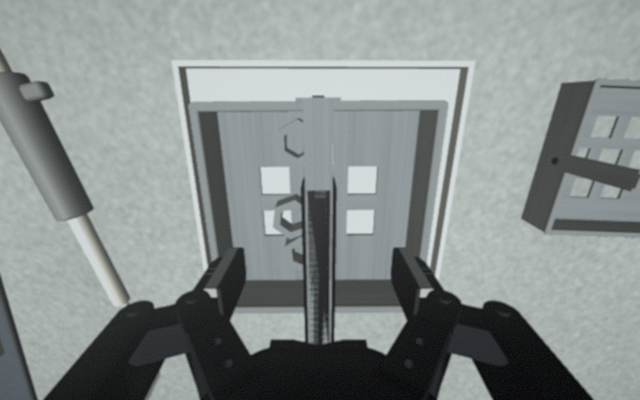

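The fingers are clear. Retreating straight up and then aside, so the top camera can see the tray.

```bash
python3 -m creep '{"translation":[[0,0,-5],[0,0,-10],[0,0,-18],[0,0,-24],[0,0,-28],[0,0,-28],[0,0,-24],[0,0,-18],[0,0,-10],[0,0,-5]],"rotation":[[0,0,0],[0,0,0],[0,0,0],[0,0,0],[0,0,0],[0,0,0],[0,0,0],[0,0,0],[0,0,0],[0,0,0]],"claw":[85,85,85,85,85,85,85,85,85,85]}' && python3 -m creep '{"translation":[[0,10,0],[0,20,0],[0,28,0],[0,30,0],[0,30,0],[0,30,0],[0,28,0],[0,20,0],[0,10,0],[0,0,0]],"rotation":[[0,0,0],[0,0,0],[0,0,0],[0,0,0],[0,0,0],[0,0,0],[0,0,0],[0,0,0],[0,0,0],[0,0,0]],"claw":[85,85,85,85,85,85,85,85,85,85]}' && python3 - <<'E'
from h import *
from bench import *
T=snapshot("side");U=snapshot("top")
cv2.imwrite("pics/s18.png",cv2.resize(T["frame"][120:340,250:470,::-1],None,fx=2.7,fy=2.7,interpolation=cv2.INTER_CUBIC))
cv2.imwrite("pics/t18.png",cv2.resize(U["frame"][80:260,180:520,::-1],None,fx=2.3,fy=2.3,interpolation=cv2.INTER_CUBIC))
E
```

```text
time: 27.5
tool_pos: [498.9, 209.0, 255.5]
tcp_rot: [179.9, 0.1, 169.6]
ft_force: [0.1, 0.2, -0.7]
finger_gap: 85.2
time: 28.5
tool_pos: [534.8, 412.5, 252.0]
tcp_rot: [-179.9, -0.1, 169.7]
ft_force: [1.0, -0.4, -0.3]
finger_gap: 85.2
```

View pics/s18.png

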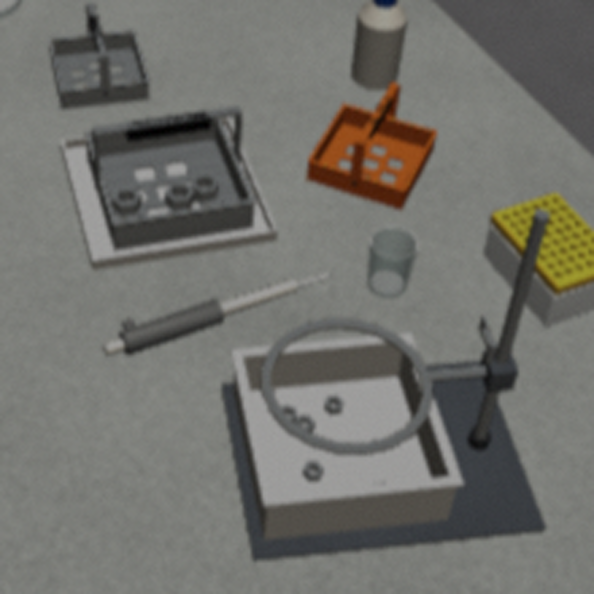

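View pics/t18.png

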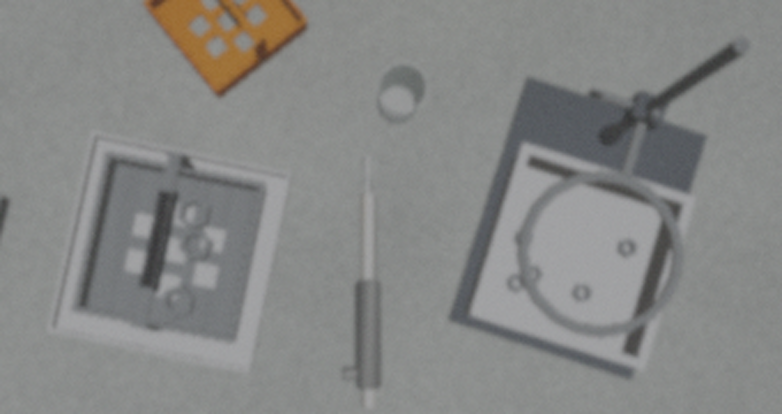

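```bash
python3 - <<'E'
from bench import *
print(hand_in())
E
```

```text
the job is handed in; nothing more can be done
None
```

The job is done and handed in at about 28.6 s of the 67 s. I lifted the sieve out of its tray, set it on the ring, shook all five small nuts through into the tub, and put it back in the tray with the three large nuts still in it.

**While shaking:** the sieve bore on the ring with about 8 to 12 N, measured at the end of each burst, not during the strokes. Two of my small upward corrections (0.3 and 0.4 mm) barely lowered that force.

**Last checks:**
- **Small nuts:** the final top view shows five in the tub. One is partly under the ring's edge. In the side view four show clearly, and only the top of the fifth shows behind the near wall, at the spot predicted from the top view.
- **Sieve:** it lies flat and square inside the tray rim, within a few mm of centre by estimate, holding the three large nuts, with the gripper clear.
- **Beaker, pipette, look-alikes and ring:** by eye they look unmoved between the start and final pictures; I did not measure this.

**Jolt on the way back:** when I paused for pictures, the sieve stopped abruptly, but the nuts in it stayed put as far as I could see.

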